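# Reset the board holder's jaw to the next index hole

## Task

The board holder on the preheater has to be one hole wider for the next motherboard. First lift the little screw bin up and off the bar of the pin-locked jaw it hangs on and set it down upright on the bench beside the preheater, without spilling or dropping it; then pull the jaw's lock plunger up, slide the jaw outwards (away from the other jaw) to the very next hole and let the pin right down into it. Finish still gripping the plunger knob with the pin fully home, so that the jaw cannot shift while a colleague tightens its clamp screw; leave the tools and the flux tin lying around alone.

Things in the scene. Friction and masses are not known exactly. Their poses are not given: they have to be found in the camera images.
- holder: White preheater, low box 250 mm (x) by 350 mm (y), top 63 mm above the bench, fixed; origin at the centre of its underside, z up, x away from the robot at yaw 0. Two 18 mm square rails run along its y at x = -105 and +105 mm, tops 95 mm high, on end blocks at y = +-166 mm (26 by 16 mm, tops 101 mm high). Two jaws lie across the rails; the one at y = +75 to +115 mm has no plunger and is not needed.
- jaw_bar (a point): Middle of the top edge of the pin-locked jaw's bar, 125 mm above the bench, at x = 0, y = -60 mm of the holder at the start; axes parallel to the holder's. The bar runs along x, 12 mm thick in y, 20 mm tall. Its front saddle on the x = -105 mm rail (50 mm in y, 32 mm in x, top 111 mm high) carries the lock plunger and, on its front, the clamp screw.
- next_hole (a point): Mouth of the next hole outwards, in the top of the x = -105 mm rail at y = -90 mm of the holder; 8 mm wide. Holes are 30 mm apart along y; the pin stands in the one at y = -60 mm at the start.
- jaw (a joint): Slide of the pin-locked jaw along the rails, in m: 0 in its present hole, growing outwards, along the holder's -y; the next hole is at 0.030, the one after at 0.060 (end of travel). Friction about 2 N. The 6 mm pin has 1 to 1.5 mm of play each way in its hole.
- plunger (a joint): Lift of the lock plunger, in m: 0 with the pin fully home in a hole, 0.012 pulled up to its stop. The pin has a round tip and clears the hole above 0.008; it reads 0.007 to 0.008 while the pin rides on the rail between holes. A spring pushes it down, 4.5 N at 0 and 8 N at 0.012.
- knob: Black round knob of the lock plunger, 26 mm diameter, 22 mm tall, on a 16 mm thick barrel. It rises with the plunger and travels with the jaw. Origin on the plunger's axis, level with the rail's top when the pin is home, 50 mm under point knob_mid. The jaw's bar ends 17 mm behind the axis (+x of the holder), 31 mm below the knob's top: fingers that close along the holder's y have most room.
- knob_mid (a point): Centre of the plunger knob, 11 mm under its top face; 145 mm above the bench and 34 mm above the saddle's top when the pin is home; axes parallel to the holder's.
- bin: Blue screw bin, 0.05 to 0.1 kg, 48 mm (x) by 50 mm (y), sides 42 mm high; origin at the centre of its underside, 75 mm above the bench while it hangs, axes as the holder's. The back (+y), 53 mm high, folds into a lip hung over the jaw's bar, reaching 16 mm beyond the back and 13 mm down behind the bar: lift 15 mm or more before moving sideways. Grip its side faces, 48 mm apart in x, from above.
- screwdriver: Yellow screwdriver lying loose on the bench; not to be moved.
- pliers: Orange-handled pliers, 155 mm long, lying loose on the bench; not to be moved.
- flux_tin: Round brass flux tin, 51 mm diameter, 32 mm high, standing on the bench; not to be moved.
Mind the look-alikes: they are no part of the job. What is meant by the bin is not white, and is the smaller of those in its own colour.

How it is judged:
On the way, in this order (a step that is already met when the one before it is completed fails the run):
1. the bin is lifted off the bar and set down upright on the bench, still in the gripper as it touches down (within 8 mm), the jaw still in its first hole (height (world z) of bin below 0.008 m and angle between bin's own z axis and vertical below 0.2 rad and contact force between the fingers and bin above 0.3 N and value of joint jaw below 0.005 m).
2. with the bin left standing, the plunger is pulled up out of its first hole by the fingers, the jaw not yet moved (value of joint plunger above 0.008 m and value of joint jaw below 0.005 m and contact force between the fingers and knob above 1 N and contact force between the fingers and bin below 0.1 N), for 0.05 s.
3. the jaw is at the next hole outwards and the pin has gone down into it (value of joint jaw between 0.0275 and 0.0325 m and value of joint plunger below 0.0015 m), for 0.2 s.
At the end, for the whole second after the job is handed in: The jaw is in the next hole outwards (joint within 2.5 mm of 30 mm), the pin is home (within 1.5 mm), the fingers still hold the knob with more than 2 N, and the bin stands upright and at rest on the bench (within 4 mm and 0.1 rad) (all of step 3 and contact force between the fingers and knob above 2 N and height (world z) of bin below 0.004 m and angle between bin's own z axis and vertical below 0.1 rad and linear speed of bin below 0.02 m/s); the arm keeps its last pose, push and grip.
It fails at once if the bin is tipped by more than about 35 degrees, spilling its screws (angle between bin's own z axis and vertical above 0.6 rad).
It fails at once if the jaw is carried well past the next hole (value of joint jaw above 0.045 m).
It fails at once if the screwdriver, pliers or flux tin is moved by more than 25 mm (distance of any of screwdriver, pliers, flux_tin from where it was at the start of the episode above 0.025 m).
It also fails if it takes over 51 s, if anything falls off the work surface, if the arm or the gripper's body presses on something with over 40 N, if the wrist force passes 120 N, or if a joint passes its speed limit or range.

## Robot

A 6-joint arm with a two-finger parallel gripper is mounted at the origin on the work surface. World frame = base frame: x ahead of the robot, y to its left, z up, the work surface at z = 0. Lengths are in m, angles in rad, forces in N, time in s.
With the tool pointing down it reaches from about 0.4 to 0.825 m from the base axis. Payload 7 kg.
Tool frame: the origin (TCP) lies at the very end of the fingers, on their centre line; the grasp point (between the pads) lies 19 mm behind it; z points along the fingers, y is the line along which they close (so a half turn about z gives the same grasp; the last joint's range is limited). The gripper opens to 88 mm and grips with 3 to 60 N. Pads are 19 mm wide; open, the fingers measure 130 mm over their backs; the gripper's body (78 mm by 193 mm) begins 47 mm behind the grasp point.
Start: joints at [1.602, 0.359, 0.012, 0, -1.224, -0.288], TCP at [0.171, 0.653, 0.227] pointing down, gripper open.
Joint ranges: [-3.07, 3.07], [-1.43, 2.12], [-1.02, 1.25], [-3.03, 1.67], [-3.05, -0], [-3.03, 3.03]. Speed limits (rad/s): [2.39, 2.39, 3.01, 3.14, 3.14, 3.14].

## Interface

Orientations are given as [roll, pitch, yaw] about the fixed x, y, z axes, in that order (R = Rz(yaw) Ry(pitch) Rx(roll)).
In Python, from station import arm, vision gives the robot as it stands. The module is installed in compiled form; this text tells all that it offers.
- The arm moves only by the tool jog_arm, never from a script. Its argument "steps" is a list that holds one entry, the list of rows, each a list of 7 numbers: the closure in counts, from 0 (fully open) to 255 (shut), then the shift along the tool's x, y, z scaled (see below), then the turn, a rotation vector about the tool's x, y, z scaled (see below). In form: [[[grip, dx, dy, dz, rx, ry, rz], ...]]. A call has 1 to 8 rows; each row is the pose to reach, as a shift and turn from the pose commanded when the call began, along the tool's axes at that moment; what a row does not reach only later rows make up. The controller multiplies each number of a shift by 250 mm and each number of a turn by 45 degrees. A row lasts 1/10 s, in which the tool goes at most 50 mm and 8.59 degrees, less where a joint would pass 70% of its speed; a pose out of reach is approached as far as the arm can. A call with a number of a shift or a turn outside -1 to 1 is refused whole. A call with a gripper value outside its range is refused whole. The fingers move at their own pace and stop on an object; "newtons" is the grip in N (left out, the last holds). Time passes only in rows, so rows that repeat a pose let the fingers close. It gives the time, the measured TCP pose, the force, the opening and the grip force at its end, in the units of the state.
- arm.get_state(): the state, without advancing time (a new reading comes with each control period).
- vision.grab_frame(name): name is "scene" or "top" or "wrist"; returns a dict with "color" (384x512x3 uint8, red, green, blue), "vfov" (degrees; the focal length in pixels is half the picture's height over the tangent of half this angle, whatever the lens; pixels are square), "cx", "cy" (the principal point, pixels), "extrinsics" (4x4, takes a point from world to camera coordinates). Camera axes: x right, y down, z forward; pixel columns grow to the right and rows downward; lengths in m; the calibration is good to about 2 mm. A picture is of the moment at which its call begins. There is no depth.
- arm.job_done(): hands the job in; it is judged then, once.
The state is a dict: "t": time; "q": joint angles; "qd": joint speeds; "joint_efforts": joint torques, N m; "eef_pos": TCP position; "ee_rot": TCP orientation; "force": force on the tool from outside, world axes, zero at the start; "moment": the same for the moment, N m; "width": finger opening in m; "gripper_force": force on a finger pad.
Only numpy, scipy, OpenCV 4.12 (cv2) and the standard library are available. Lean on these libraries where they do the work, as an engineer would, in place of code of your own. Each camera call takes 0.05 s, during which the arm holds its last target. There are 200 camera calls.

## Working session

There is one attempt and no reset: what is moved stays moved. The work goes in short steps, Python scripts to look and compute and a tool call to move; the robot and the scene stay as the last step left them, time stands still between calls to the robot, and variables do not carry over. Pictures are saved under pics/ and viewed, at most 10 in all, crops included, and the job is handed in when it is done.

Besides the shell and the picture viewer there is one more tool, called in YAML: its name, and indented under it one key for each argument. jog_arm: Moves the arm, as the interface text tells. Its arguments: {"type":"object","properties":{"steps":{"type":"array","items":{"type":"array","items":{"type":"array","items":{"type":"number"}}}},"newtons":{"type":"number"}},"required":["steps"]}

```bash
mkdir -p pics
cat > h.py <<'E'
import numpy as np, cv2
from station import arm, vision
def grab(n, fn=None):
    f=vision.grab_frame(n)
    if fn: cv2.imwrite('pics/'+fn, cv2.cvtColor(f['color'],cv2.COLOR_RGB2BGR))
    return f
def K(f):
    h,w=f['color'].shape[:2]; fl=h/2/np.tan(np.radians(f['vfov'])/2)
    return np.array([[fl,0,f['cx']],[0,fl,f['cy']],[0,0,1]])
def proj(f,P):
    P=np.atleast_2d(P); E=np.array(f['extrinsics']); c=P@E[:3,:3].T+E[:3,3]; p=c@K(f).T
    return p[:,:2]/p[:,2:]
def plane(f,uv,z):
    uv=np.atleast_2d(uv); E=np.array(f['extrinsics']); R=E[:3,:3]; o=-R.T@E[:3,3]
    d=np.c_[uv,np.ones(len(uv))]@np.linalg.inv(K(f)).T@R
    return o+d*((z-o[2])/d[:,2])[:,None]
E
python3 - <<'E'
from h import *
s=arm.get_state(); print({k:np.round(v,3).tolist() for k,v in s.items()})
a=grab('scene','s0.png');b=grab('top','t0.png')
for f in(a,b):
    E=np.array(f['extrinsics']); print(f['vfov'],f['cx'],f['cy'],(-E[:3,:3].T@E[:3,3]).round(3),E[:3,:3].round(2).tolist())
cv2.imwrite('pics/st0.png',cv2.resize(np.hstack([a['color'],b['color']])[...,::-1],(800,300),interpolation=cv2.INTER_AREA))
E
```

```text
{'t': 0.0, 'q': [1.602, 0.359, 0.011, -0.0, -1.224, -0.288], 'qd': [0.0, -0.0, 0.0, 0.0, 0.001, -0.001], 'joint_efforts': [-0.001, -58.272, 29.305, 6.997, 0.007, -0.0], 'eef_pos': [0.171, 0.652, 0.226], 'ee_rot': [3.14, -0.0, -0.257], 'force': [0.582, 1.051, 0.95], 'moment': [0.025, 0.043, 0.038], 'gripper_force': 0.0, 'width': 0.087}
52.548177898732945 251.85820573296684 193.1826150906458 [ 1.251 -0.58   0.876] [[0.64, 0.77, 0.02], [0.48, -0.39, -0.79], [-0.6, 0.51, -0.62]]
52.30586202769549 253.5015666166156 195.81013023696548 [0.303 0.037 1.215] [[0.0, -1.0, -0.0], [-0.98, -0.0, -0.22], [0.22, 0.0, -0.98]]
```

View pics/t0.png

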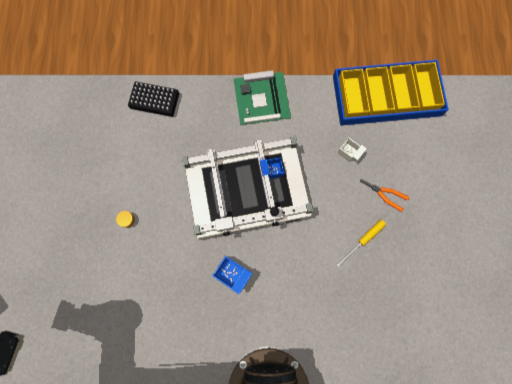

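View pics/s0.png

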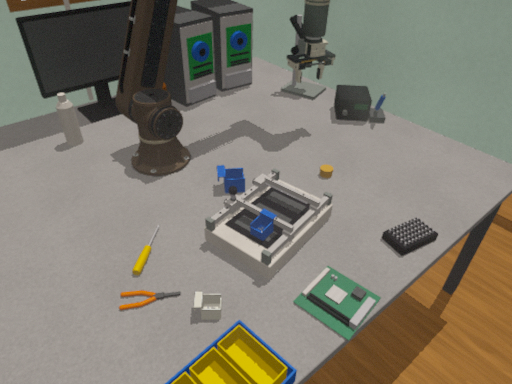

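The top view shows the holder centred near (248,188), with the plunger knob at (275,211) and the small blue bin at (273,166). The larger look-alike bin is at (233,274). Next I'll zoom in and measure.

Run:
```python
from h import *
a=grab('scene');b=grab('top')
np.save('pics/a.npy',a,allow_pickle=True);np.save('pics/b.npy',b,allow_pickle=True)
c=b['color'][132:244,178:322]; c1=cv2.resize(c,None,fx=5,fy=5,interpolation=cv2.INTER_CUBIC)
cv2.imwrite('pics/t1.png',c1[...,::-1])
c=a['color'][155:275,200:340]; c1=cv2.resize(c,None,fx=5,fy=5,interpolation=cv2.INTER_CUBIC)
cv2.imwrite('pics/s1.png',c1[...,::-1])
hsv=cv2.cvtColor(b['color'],cv2.COLOR_RGB2HSV)
m=cv2.inRange(hsv,(105,150,60),(125,255,255))
n,l,st,ce=cv2.connectedComponentsWithStats(m)
for i in range(1,n):
    if st[i,4]>30: print(st[i],ce[i].round(1),plane(b,ce[i],.117).round(3), cv2.minAreaRect(np.argwhere(l==i)[:,::-1].astype(np.float32)))
```

```text
[334  60 114  65 998] [383.8 107.8] [[ 0.822 -0.35   0.117]] ((390.3034362792969, 91.85989379882812), (55.46049499511719, 110.51453399658203), 84.75286102294922)
[356  64  44   6  48] [376.9  65.7] [[ 0.963 -0.339  0.117]] ((377.57867431640625, 66.32585144042969), (2.7494640350341797, 43.09073257446289), 84.5596694946289)
[260 157  25  22 356] [272.4 167. ] [[ 0.635 -0.013  0.117]] ((272.23077392578125, 167.65383911132812), (19.807729721069336, 21.768890380859375), 78.69007110595703)
[213 256  39  38 688] [232.4 274.7] [[0.325 0.1   0.117]] ((231.99998474121094, 274.5), (32.172611236572266, 24.12946128845215), 33.6900634765625)
```

View pics/t1.png

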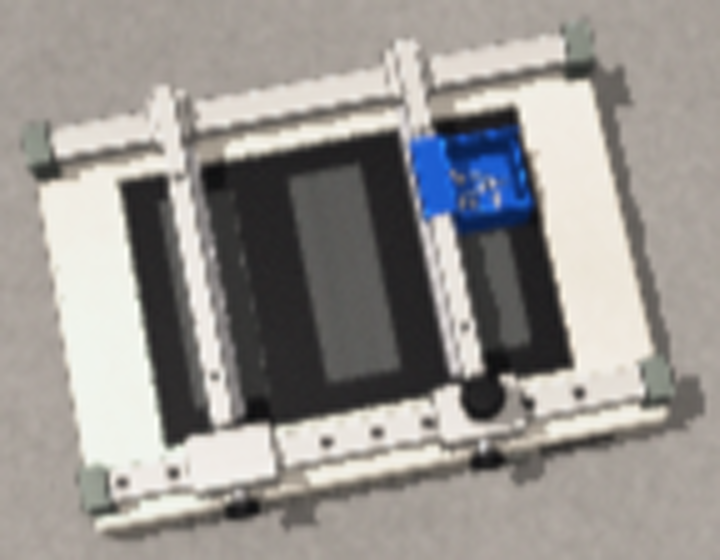

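View pics/s1.png

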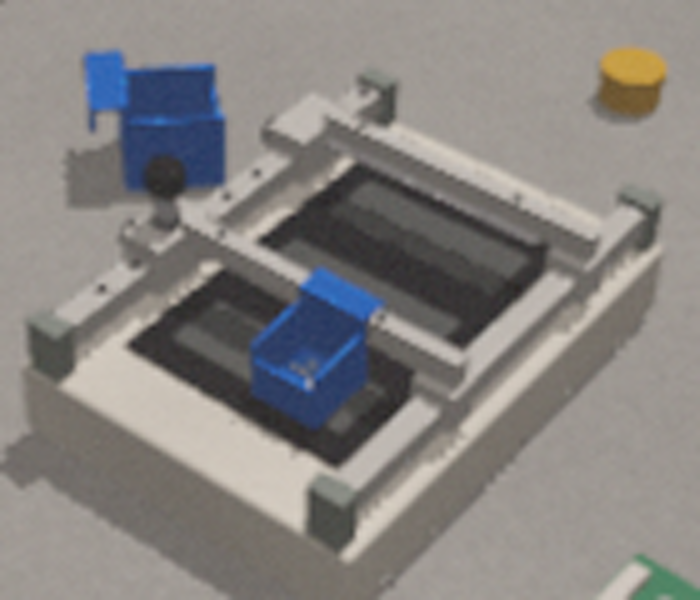

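The zooms show the grey end blocks at zoomed top-view pixels (37,145), (578,45), (96,487) and (657,381). The knob is at (484,397), and the bin is left of the outer side of the right-hand jaw. I'll cast rays to these and fit the holder pose.

```bash
cat >> h.py <<'E'
def rigid(M,W):
    Mc,Wc=M.mean(0),W.mean(0); H=(M-Mc).T@(W-Wc)
    th=np.arctan2(H[0,1]-H[1,0],H[0,0]+H[1,1]); R=np.array([[np.cos(th),-np.sin(th)],[np.sin(th),np.cos(th)]])
    t=Wc-R@Mc; return th,t,(M@R.T+t-W)
E
python3 - <<'E'
from h import *
b=np.load('pics/b.npy',allow_pickle=True).item();a=np.load('pics/a.npy',allow_pickle=True).item()
u=lambda U,o:(np.array(U,float)+.5)/5-.5+o
tp=u([[37,145],[578,45],[96,487],[657,378]],[178,132])
W=plane(b,tp,.101)[:,:2]
M=np.array([[.105,.166],[.105,-.166],[-.105,.166],[-.105,-.166]])
th,t,r=rigid(M,W); print('top',th,t,(r*1000).round(1).tolist())
# scene: block top centres BL-most etc
sp=u([[377,82],[638,203],[50,332],[332,493]],[200,155])
Ws=plane(a,sp,.101)[:,:2]
ths,ts,rs=rigid(np.array([[-.105,.166],[.105,.166],[-.105,-.166],[.105,-.166]]),Ws); print('scene',ths,ts,(rs*1000).round(1).tolist())
R=lambda th:np.array([[np.cos(th),-np.sin(th)],[np.sin(th),np.cos(th)]])
# knob blob refine
for f,c,nm in((b,u([484,397],[178,132]),'top'),(a,u([165,178],[200,155]),'sc')):
    g=cv2.cvtColor(f['color'],cv2.COLOR_RGB2GRAY); x,y=c.round().astype(int)
    print(nm,c,'\n',g[y-6:y+7,x-7:x+8])
for th_,t_,n in((th,t,'t'),(ths,ts,'s')):
    k=R(th_)@[-.105,-.06]+t_; bn=R(th_)@[0,-.06]+t_; print(n,'knob',k,'jawbar',bn,'proj knob mid top',proj(b,[*k,.145]),proj(a,[*k,.145]))
hs=cv2.cvtColor(b['color'],cv2.COLOR_RGB2HSV)
for nm,lo,hi,z in(('tin',(18,150,100),(30,255,255),.032),('pliers',(3,150,120),(14,255,255),.01)):
    m=cv2.inRange(hs,lo,hi);n,l,s,ce=cv2.connectedComponentsWithStats(m)
    for i in range(1,n):
        if s[i,4]>40: print(nm,s[i],plane(b,ce[i],z).round(3))
E
```

```text
top 0.1986567544647259 [0.58818639 0.06427364] [[-0.1, 0.5], [1.5, -1.4], [-1.1, 1.6], [-0.3, -0.7]]
scene 0.20259474536500446 [0.59455282 0.06298216] [[-0.5, -0.3], [0.1, 2.9], [-2.2, -0.6], [2.6, -2.1]]
top [274.4 211. ] 
 [[ 90 201 203 170 227 224 218 153  50  20  19  19  22  36  35]
 [ 65 163 161 141 221 177 160 112  38  19  26  60  67  79  45]
 [ 46  90  90  93 146  89  75  54  30  23  57 172 189 184 102]
 [ 71  79  80  53  51  41  38  35  34  27  47 143 184 213 174]
 [188 198 192  82  32  34  35  35  35  33  36  70 147 178 170]
 [226 229 219  84  38  39  37  35  36  33  33  41 120 146 148]
 [230 228 199  70  37  39  36  38  35  35  33  36 111 143 143]
 [230 229 212  78  31  40  39  39  38  33  28  44 128 147 140]
 [230 230 224 127  40  30  37  39  36  29  29  73 138 144 142]
 [232 231 229 200  79  25  27  25  26  30  55 121 143 146 145]
 [232 231 231 224 147  66  43  39  41  71 119 143 148 149 157]
 [232 232 232 230 213 166 138 129 126 138 154 156 154 158 204]
 [233 233 233 233 231 221 215 212 204 208 206 199 189 158 169]]
sc [232.6 190.2] 
 [[ 62  63  63  64  66  65  62  64  6
[... 637 characters left out ...]
34 130 126 128 132]
 [127 126 127 127 109  92  90  84  90 139 173 170 164 162 170]
 [154 155 153 153 134 104 100 101 100 127 171 184 182 181 182]]
t knob [ 0.49709263 -0.01526834] jawbar [0.60002755 0.00545369] proj knob mid top [[274.16003679 211.58103686]] [[231.33388164 190.59627095]]
s knob [ 0.503773   -0.01691794] jawbar [0.60662552 0.00420929] proj knob mid top [[274.73564835 209.21863487]] [[232.24354987 191.85179959]]
tin [ 339   62  105   55 4553] [[ 0.928 -0.408  0.032]]
tin [117 211  16  16 206] [[0.494 0.438 0.032]]
tin [359 220  27  26 249] [[ 0.456 -0.318  0.032]]
pliers [    0     0   512    75 35338] [[1.143 0.054 0.01 ]]
pliers [378 188  31  23 212] [[ 0.57  -0.395  0.01 ]]
```

```bash
cat >> h.py <<'E'
from scipy.spatial.transform import Rotation as Ro
def go(x,y,z,yaw,s=None):
    s=s or arm.get_state(); R0=Ro.from_euler('xyz',s['ee_rot'])
    d=R0.inv().apply(np.array([x,y,z])-s['eef_pos'])/.25
    r=(R0.inv()*Ro.from_euler('xyz',[np.pi,0,yaw])).as_rotvec()/(np.pi/4)
    print('go',d.round(4).tolist(),r.round(4).tolist())
def tri(obs):
    A=[];B=[]
    for f,uv in obs:
        E=np.array(f['extrinsics']);R=E[:3,:3];o=-R.T@E[:3,3]
        d=R.T@np.linalg.inv(K(f))@[*uv,1];d/=np.linalg.norm(d);P=np.eye(3)-np.outer(d,d);A.append(P);B.append(P@o)
    p=np.linalg.solve(sum(A),sum(B)); return p,[(proj(f,p)[0]-uv).round(2).tolist() for f,uv in obs]
E
python3 - <<'E'
from h import *
b=np.load('pics/b.npy',allow_pickle=True).item();a=np.load('pics/a.npy',allow_pickle=True).item()
print(tri([(b,(274.3,211.3)),(a,(232.4,190))]), plane(b,[274.3,211.3],.145),plane(a,[232.4,190],.145))
go(.61,0,.27,-1.37)
E
```

```text
(array([ 0.49840237, -0.01419111,  0.14737155]), [[-0.49, -0.34], [-0.54, 0.05]]) [[ 0.49788711 -0.01566299  0.145     ]] [[ 0.49677784 -0.01090601  0.145     ]]
go [2.36, 2.0793, -0.1736] [0.0011, -0.0009, 1.4174]
```

jog_arm:
  steps:
    - [[0, 0.8, 0.7, -0.06, 0, 0, 0], [0, 0.8, 0.7, -0.06, 0, 0, 0], [0, 0.8, 0.7, -0.06, 0, 0, 0], [0, 0.8, 0.7, -0.06, 0, 0, 0], [0, 0.8, 0.7, -0.06, 0, 0, 0], [0, 0.8, 0.7, -0.06, 0, 0, 0]]

```text
t: 0.8
eef_pos: [0.3219, 0.4294, 0.2423]
ee_rot: [-3.141, -0.0, -0.259]
force: [0.7, -0.1, 0.2]
width: 0.088
gripper_force: 0.0
```

jog_arm:
  steps:
    - [[0, 0.8, 0.7, -0.06, 0, 0, 0.6], [0, 0.8, 0.7, -0.06, 0, 0, 0.6], [0, 0.8, 0.7, -0.06, 0, 0, 0.6], [0, 0.8, 0.7, -0.06, 0, 0, 0.6], [0, 0.8, 0.7, -0.06, 0, 0, 0.6], [0, 0.8, 0.7, -0.06, 0, 0, 0.6]]

```text
t: 1.4
eef_pos: [0.471, 0.2098, 0.2569]
ee_rot: [-3.141, -0.0, -0.731]
force: [0.1, 0.5, 0.1]
width: 0.0876
gripper_force: 0.0
```

Run:
```python
from h import *
print(arm.get_state()['q'],arm.get_state()['t']); go(.61,0,.29,-1.37)
```

```text
[ 8.00550598e-01  7.44810533e-02 -2.86815701e-01  4.06393133e-04
 -1.20931965e+00  3.95000867e-02] 1.4
go [0.9743, 0.2539, -0.1321] [-0.0004, -0.0004, 0.8141]
```

jog_arm:
  steps:
    - [[0, 0.97, 0.25, -0.13, 0, 0, 0.81], [0, 0.97, 0.25, -0.13, 0, 0, 0.81], [0, 0.97, 0.25, -0.13, 0, 0, 0.81], [0, 0.97, 0.25, -0.13, 0, 0, 0.81], [0, 0.97, 0.25, -0.13, 0, 0, 0.81], [0, 0.97, 0.25, -0.13, 0, 0, 0.81], [0, 0.97, 0.25, -0.13, 0, 0, 0.81]]

```text
t: 2.1
eef_pos: [0.6092, 0.0035, 0.2882]
ee_rot: [3.14, 0.0, -1.367]
force: [-1.5, 0.4, -0.0]
width: 0.0879
gripper_force: 0.0
```

Run:
```python
from h import *
s=arm.get_state(); f=grab('wrist','w0.png'); np.save('pics/w0.npy',f,allow_pickle=True)
E=np.array(f['extrinsics']); print(f['vfov'],(-E[:3,:3].T@E[:3,3]).round(4),E[:3,:3].round(3).tolist(),np.round(s['eef_pos'],4),s['ee_rot'],s['t'])
th=.2;t=np.array([.591,.0637]);R=np.array([[np.cos(th),-np.sin(th)],[np.sin(th),np.cos(th)]])
for n,p in(('knobtop',(-.105,-.06,.156)),('barend-17',(-.088,-.06,.125)),('bin',(.027,-.091,.117)),('blkfr',(-.105,-.166,.101)),('blkbk',(.105,-.166,.101))):
    print(n,proj(f,[*(R@p[:2]+t),p[2]]).round(1))
```

```text
70.20453185993317 [ 0.6277 -0.0786  0.4463] [[-0.979, -0.202, 0.001], [-0.191, 0.932, 0.308], [-0.063, 0.301, -0.951]] [0.6092 0.0035 0.2882] [ 3.14034260e+00  1.04611699e-04 -1.36668692e+00] 2.1
knobtop [[354.7 182.7]]
barend-17 [[331.8 175.3]]
bin [[237.3 148.6]]
blkfr [[348.7  83.4]]
blkbk [[170.9  82.8]]
```

View pics/w0.png

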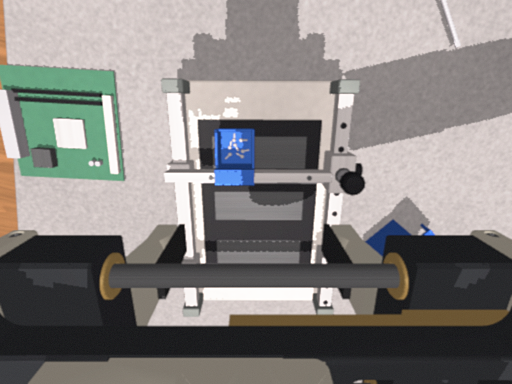

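The wrist view shows the jaw bar level in the image, so the yaw is right. The bin spans about (214–255, 128–186), the knob is near (350,182), and the end blocks are near (172,84) and (346,84). I'll zoom for exact edges.

Run:
```python
from h import *
f=np.load('pics/w0.npy',allow_pickle=True).item()
c=cv2.resize(f['color'][70:200,160:375],None,fx=3.7,fy=3.7,interpolation=cv2.INTER_CUBIC)
cv2.imwrite('pics/w0c.png',c[...,::-1]); print(c.shape)
hsv=cv2.cvtColor(f['color'],cv2.COLOR_RGB2HSV); m=cv2.inRange(hsv,(105,150,60),(125,255,255)); m[200:]=0
n,l,st,ce=cv2.connectedComponentsWithStats(m); print([ (s.tolist()) for s in st[1:] if s[4]>50])
```

```text
(481, 796, 3)
[[215, 128, 40, 58, 1916]]
```

View pics/w0c.png

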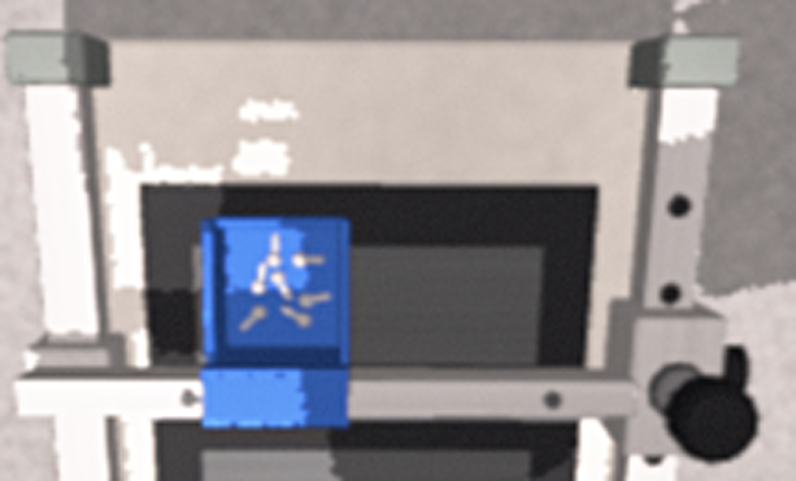

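The zoom gives sharp features:
- Bin lip: x 203–350, y 366–427
- Bar: rows 376–414
- Knob centre: (712,418), radius 44
- Outer block edges: x = 5 and 740

Next I convert these to world points.

Run:
```python
from h import *
f=np.load('pics/w0.npy',allow_pickle=True).item()
u=lambda U:(np.array(U,float)+.5)/3.7-.5+np.array([160,70])
B=plane(f,u([[5,58],[740,60]]),.101)[:,:2]; d=B[0]-B[1]; yaw=np.arctan2(d[1],d[0]); print('blocks',B,np.linalg.norm(d),'yaw',yaw)
k=plane(f,u([[712,418]]),.154)[0]; bar=plane(f,u([[120,391],[560,396]]),.125); db=bar[0]-bar[1]
print('knob',k,'baryaw',np.arctan2(db[1],db[0]),bar)
R=lambda th:np.array([[np.cos(th),-np.sin(th)],[np.sin(th),np.cos(th)]])
for th in(.2,):
    h=R(th).T
    print('hframe: knob-blockmid', h@(k[:2]-B.mean(0)),'bar-blk',(bar[:,:2]-B.mean(0))@h.T)
    lip=plane(f,u([[203,397],[349,397]]),.128)[:,:2]; rim=plane(f,u([[204,218],[350,218]]),.117)[:,:2]
    print('lip rel knob',(lip-k[:2])@h.T,'rim(outer -y edge)',(rim-k[:2])@h.T, 'lip mid w',lip.mean(0),'rim',rim.mean(0))
```

```text
blocks [[ 0.73809554 -0.07295552]
 [ 0.50757562 -0.11981266]] 0.2352339763144611 yaw 0.2005351189189653
knob [ 0.50202819 -0.01500523  0.154     ] baryaw 0.19088382160924505 [[ 0.68321551  0.02163279  0.125     ]
 [ 0.54099592 -0.00584922  0.125     ]]
hframe: knob-blockmid [-0.1022318   0.10375742] bar-blk [[ 0.08262269  0.10366876]
 [-0.06222181  0.10498922]]
lip rel knob [[0.15721111 0.00105182]
 [0.10955403 0.00092565]] rim(outer -y edge) [[ 0.15606249 -0.05522136]
 [ 0.10939587 -0.05535622]] lip mid w [0.63255555 0.01246282] rim [ 0.64309581 -0.04282271]
```

Run:
```python
from h import *
go(.637,-.017,.15,-1.371);go(.637,-.017,.085,-1.371)
```

```text
go [0.1076, -0.0936, 0.5535] [0.0013, 0.0003, 0.0075]
go [0.1077, -0.0938, 0.8135] [0.0013, 0.0003, 0.0075]
```

jog_arm:
  steps:
    - [[64, 0.108, -0.094, 0.18, 0, 0, 0.007], [64, 0.108, -0.094, 0.36, 0, 0, 0.007], [64, 0.108, -0.094, 0.54, 0, 0, 0.007], [64, 0.108, -0.094, 0.55, 0, 0, 0.007], [64, 0.108, -0.094, 0.55, 0, 0, 0.007]]
  newtons: 12

```text
t: 2.65
eef_pos: [0.6371, -0.0159, 0.152]
ee_rot: [3.14, -0.001, -1.367]
force: [-0.2, 0.8, 1.3]
width: 0.0664
gripper_force: 0.0
```

Run:
```python
from h import *
go(.637,-.017,.085,-1.371)
f=grab('wrist'); c=cv2.resize(f['color'][100:330,130:380],None,fx=2.6,fy=2.6); cv2.imwrite('pics/w1.png',c[...,::-1])
```

```text
go [0.0041, 0.0011, 0.2682] [0.0017, -0.001, 0.0046]
```

View pics/w1.png

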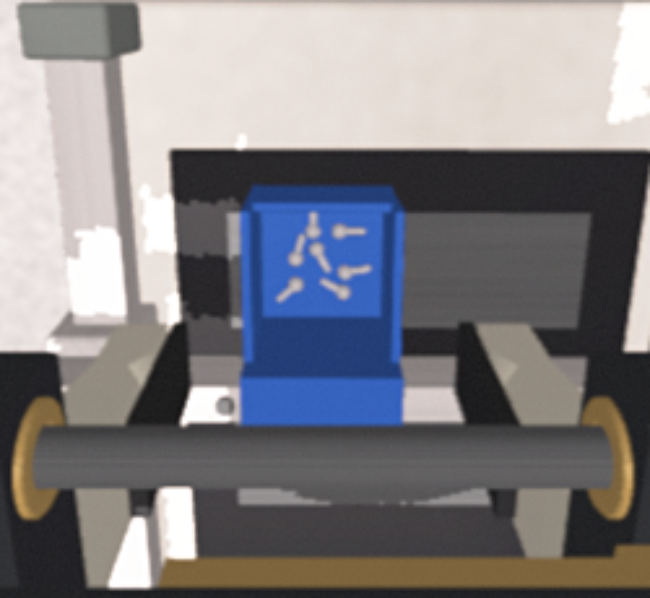

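The bin (x 243–403) sits centred between the fingertips (x 188–458). I'll descend and grip.

jog_arm:
  steps:
    - [[64, 0.004, 0.001, 0.13, 0, 0, 0], [64, 0.004, 0.001, 0.268, 0, 0, 0], [64, 0.004, 0.001, 0.268, 0, 0, 0], [140, 0.004, 0.001, 0.268, 0, 0, 0], [140, 0.004, 0.001, 0.268, 0, 0, 0], [140, 0.004, 0.001, 0.268, 0, 0, 0], [140, 0.004, 0.001, 0.268, 0, 0, 0]]
  newtons: 12

```text
t: 3.4
eef_pos: [0.6383, -0.0178, 0.087]
ee_rot: [-3.139, -0.0, -1.369]
force: [-3.2, 0.7, 8.1]
width: 0.0481
gripper_force: 12.0
```

jog_arm:
  steps:
    - [[140, 0, 0, -0.03, 0, 0, 0], [140, 0, 0, -0.08, 0, 0, 0], [140, 0, 0, -0.16, 0, 0, 0], [140, 0, 0, -0.26, 0, 0, 0], [140, 0, 0, -0.36, 0, 0, 0], [140, 0, 0, -0.4, 0, 0, 0], [140, 0, 0, -0.4, 0, 0, 0]]

```text
t: 4.1
eef_pos: [0.6384, -0.0177, 0.1871]
ee_rot: [-3.137, 0.0, -1.37]
force: [0.0, 0.7, -1.5]
width: 0.0482
gripper_force: 12.0
```

Run:
```python
from h import *
s=arm.get_state(); print(s['t'],s['width'],s['gripper_force'],s['force']); go(.54,.32,.19,-1.371)
f=grab('wrist'); c=cv2.resize(f['color'][80:330,110:400],None,fx=2,fy=2); cv2.imwrite('pics/w2.png',c[...,::-1])
```

```text
4.1 0.048152505309210426 11.999616175889969 [ 0.02126601  0.72875848 -1.52906353]
go [-1.4022, 0.1158, -0.012] [-0.0053, 0.0002, 0.0019]
```

View pics/w2.png

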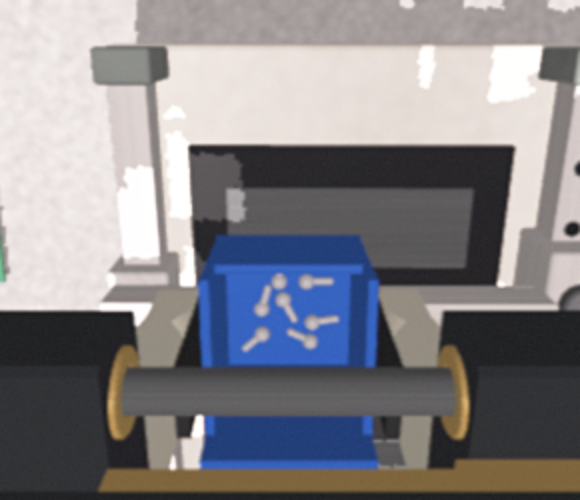

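The bin hangs level in the fingers with its screws inside. I'll carry it to the free bench on the +y side.

jog_arm:
  steps:
    - [[140, -0.06, 0.01, -0.01, 0, 0, 0], [140, -0.18, 0.02, -0.01, 0, 0, 0], [140, -0.3, 0.03, -0.01, 0, 0, 0], [140, -0.42, 0.04, -0.01, 0, 0, 0], [140, -0.54, 0.05, -0.01, 0, 0, 0], [140, -0.66, 0.06, -0.01, 0, 0, 0], [140, -0.78, 0.07, -0.01, 0, 0, 0], [140, -0.9, 0.08, -0.01, 0, 0, 0]]

```text
t: 4.95
eef_pos: [0.5713, 0.1999, 0.1857]
ee_rot: [3.139, -0.001, -1.37]
force: [0.6, 0.3, -0.7]
width: 0.0477
gripper_force: 12.0
```

jog_arm:
  steps:
    - [[140, -0.12, 0.01, 0, 0, 0, 0], [140, -0.24, 0.02, 0, 0, 0, 0], [140, -0.36, 0.03, 0, 0, 0, 0], [140, -0.45, 0.035, 0, 0, 0, 0], [140, -0.5, 0.036, 0, 0, 0, 0], [140, -0.5, 0.036, 0, 0, 0, 0], [140, -0.5, 0.036, 0, 0, 0, 0]]

```text
t: 5.65
eef_pos: [0.5385, 0.319, 0.1863]
ee_rot: [3.14, -0.001, -1.369]
force: [0.0, 0.0, -1.5]
width: 0.0478
gripper_force: 12.0
```

Run:
```python
from h import *
s=arm.get_state(); print(s['t'],s['width'],s['gripper_force'],s['force'],s['eef_pos'],s['ee_rot']); go(.54,.32,.03,-1.371); go(.54,.32,.012,-1.371)
```

```text
5.65 0.04779480549606705 11.999637633562088 [ 3.96551210e-02  1.15102373e-03 -1.53084423e+00] [0.53853822 0.31898033 0.18626399] [ 3.14029998e+00 -8.58668646e-04 -1.36921905e+00]
go [-0.0034, -0.0074, 0.625] [0.0016, -0.0011, 0.0023]
go [-0.0034, -0.0074, 0.697] [0.0016, -0.0011, 0.0023]
```

jog_arm:
  steps:
    - [[140, 0, 0, 0.08, 0, 0, 0], [140, 0, 0, 0.22, 0, 0, 0], [140, 0, 0, 0.36, 0, 0, 0], [140, 0, 0, 0.5, 0, 0, 0], [140, 0, 0, 0.6, 0, 0, 0], [140, 0, 0, 0.65, 0, 0, 0], [140, 0, 0, 0.66, 0, 0, 0]]

```text
t: 6.35
eef_pos: [0.5387, 0.3178, 0.0206]
ee_rot: [3.139, -0.002, -1.371]
force: [0.8, -0.0, -0.8]
width: 0.0477
gripper_force: 12.0
```

jog_arm:
  steps:
    - [[140, 0, 0, 0.01, 0, 0, 0], [140, 0, 0, 0.02, 0, 0, 0], [140, 0, 0, 0.03, 0, 0, 0], [140, 0, 0, 0.036, 0, 0, 0], [140, 0, 0, 0.036, 0, 0, 0]]

```text
t: 6.85
eef_pos: [0.5397, 0.3204, 0.0146]
ee_rot: [-3.139, 0.002, -1.369]
force: [-1.7, 1.6, 5.1]
width: 0.0476
gripper_force: 12.0
```

jog_arm:
  steps:
    - [[140, 0, 0, 0, 0, 0, 0], [100, 0, 0, 0, 0, 0, 0], [50, 0, 0, 0, 0, 0, 0], [50, 0, 0, 0, 0, 0, 0], [50, 0, 0, -0.1, 0, 0, 0], [50, 0, 0, -0.3, 0, 0, 0], [50, 0, 0, -0.5, 0, 0, 0], [50, 0, 0, -0.7, 0, 0, 0]]

```text
t: 7.65
eef_pos: [0.5388, 0.3187, 0.1897]
ee_rot: [3.141, -0.001, -1.37]
force: [1.0, 0.9, 0.1]
width: 0.0704
gripper_force: 0.0
```

Run:
```python
from h import *
s=arm.get_state(); print(s['t'],s['width'],s['eef_pos'],s['ee_rot'])
f=grab('scene'); hsv=cv2.cvtColor(f['color'],cv2.COLOR_RGB2HSV); 
x,y=proj(f,[.54,.32,.02])[0].astype(int); print(x,y)
x0,y0=max(x-70,0),max(y-60,0)
c=cv2.resize(f['color'][y0:y0+120,x0:x0+140],None,fx=4,fy=4,interpolation=cv2.INTER_CUBIC); cv2.imwrite('pics/s2.png',c[...,::-1])
go(.50,-.0145,.235,.2)
```

```text
7.65 0.07041118324260538 [0.53877547 0.31873394 0.18974627] [ 3.14100634e+00 -5.46195855e-04 -1.36982894e+00]
312 187
go [1.2798, 0.4349, -0.1512] [-0.0157, -0.0072, -1.9967]
```

View pics/s2.png

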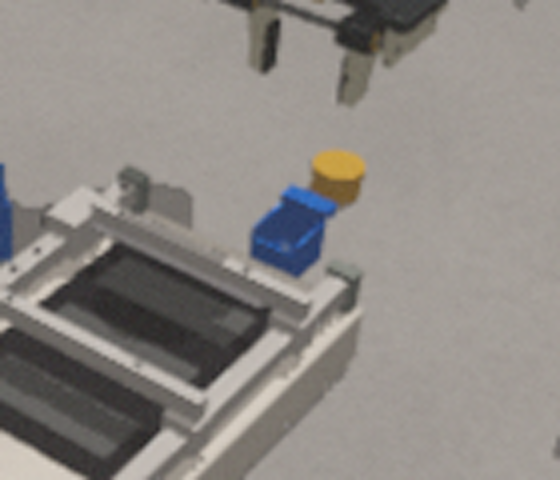

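The bin stands upright on the bench, clear of the tin. Now to the knob.

jog_arm:
  steps:
    - [[50, 0.16, 0.055, -0.15, 0, 0, 0], [50, 0.32, 0.11, -0.15, 0, 0, 0], [50, 0.48, 0.165, -0.15, 0, 0, -0.19], [50, 0.64, 0.22, -0.15, 0, 0, -0.38], [50, 0.8, 0.275, -0.15, 0, 0, -0.57], [50, 0.96, 0.33, -0.15, 0, 0, -0.76], [50, 0.96, 0.33, -0.15, 0, 0, -0.95]]
  newtons: 30

```text
t: 8.4
eef_pos: [0.5048, 0.0637, 0.2257]
ee_rot: [3.141, 0.0, -0.621]
force: [0.1, 0.5, 0.9]
width: 0.0704
gripper_force: 0.0
```

Run:
```python
from h import *
go(.50,-.0145,.23,.2)
```

```text
go [0.1665, 0.2657, -0.017] [0.0003, 0.0004, -1.045]
```

jog_arm:
  steps:
    - [[50, 0.166, 0.265, -0.02, 0, 0, -0.19], [50, 0.166, 0.265, -0.02, 0, 0, -0.38], [50, 0.166, 0.265, -0.02, 0, 0, -0.57], [50, 0.166, 0.265, -0.02, 0, 0, -0.76], [50, 0.166, 0.265, -0.02, 0, 0, -0.95], [50, 0.166, 0.265, -0.02, 0, 0, -1.0], [50, 0.166, 0.265, -0.02, 0, 0, -1.0]]

```text
t: 9.1
eef_pos: [0.501, -0.0106, 0.2304]
ee_rot: [-3.142, 0.0, 0.162]
force: [-0.0, 0.3, 0.4]
width: 0.0703
gripper_force: 0.0
```

Run:
```python
from h import *
go(.50,-.0145,.19,.2); go(.50,-.0145,.127,.2)
f=grab('wrist'); np.save('pics/w3.npy',f,allow_pickle=True); P=proj(f,[.5,-.0145,.156])[0]; print('pred knob top',P, proj(f,[.5,-.0145,.145]))
x,y=P.astype(int); x0,y0=max(x-90,0),max(y-80,0)
c=f['color'][y0:y0+150,x0:x0+180]; print(x0,y0,c.shape)
cv2.imwrite('pics/w3.png',cv2.resize(c,None,fx=4,fy=4,interpolation=cv2.INTER_CUBIC)[...,::-1])
```

```text
go [-0.0063, 0.0147, 0.1617] [-0.0, 0.0003, -0.0483]
go [-0.0062, 0.0147, 0.4137] [-0.0, 0.0003, -0.0483]
pred knob top [257.62115263 200.57638987] [[257.45387388 196.49811715]]
167 120 (150, 180, 3)
```

View pics/w3.png

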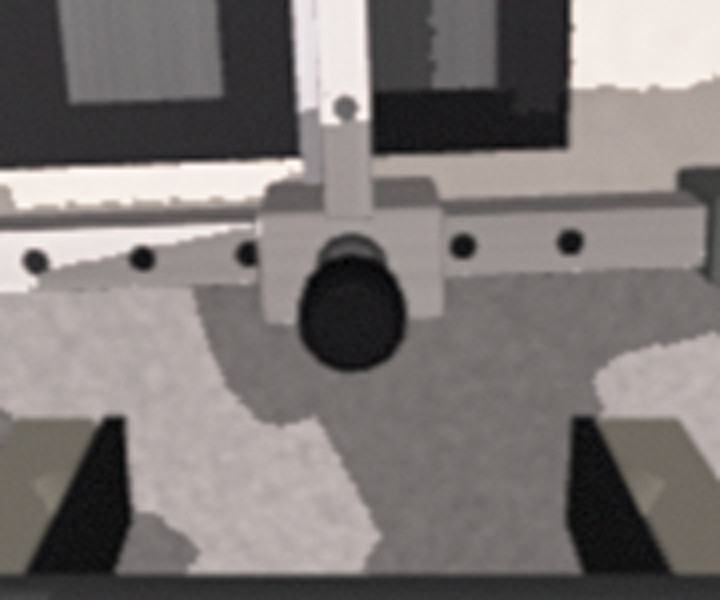

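The knob's top disc is centred at (353,317) in the crop, and the finger midline is at x ≈ 350. I'll refine the knob position from this.

Run:
```python
from h import *
f=np.load('pics/w3.npy',allow_pickle=True).item()
k=plane(f,[254.9,198.9],.156)[0]; print(k)
# holes on the rail, z=.095
H=plane(f,np.array([[463,246],[570,242],[142,258],[36,261]])/4+[167-.4,120-.4],.095)[:,:2]
h=np.array([[np.cos(.2),np.sin(.2)],[-np.sin(.2),np.cos(.2)]]); print(((H-k[:2])@h.T).round(4).tolist())
d=H[3]-H[1]; print('yaw',np.arctan2(d[1],d[0])-np.pi/2)
x,y=.5*(k[0]+.5),.5*(k[1]-.0145)
go(.501,-.0130,.127,.2)
```

```text
[ 0.50120322 -0.01179995  0.156     ]
[[-0.0024, -0.031], [-0.0024, -0.0609], [-0.0024, 0.0591], [-0.0021, 0.089]]
yaw 0.1978952508079168
go [-0.0015, 0.0096, 0.4138] [0.0, 0.0002, -0.0506]
```

jog_arm:
  steps:
    - [[50, -0.002, 0.008, 0.1, 0, 0, -0.05], [50, -0.002, 0.008, 0.25, 0, 0, -0.05], [50, -0.002, 0.008, 0.38, 0, 0, -0.05], [50, -0.002, 0.008, 0.414, 0, 0, -0.05], [50, -0.002, 0.008, 0.414, 0, 0, -0.05], [50, -0.002, 0.008, 0.414, 0, 0, -0.05]]

```text
t: 9.75
eef_pos: [0.502, -0.0123, 0.1284]
ee_rot: [3.141, -0.002, 0.201]
force: [0.8, 0.6, 0.6]
width: 0.0708
gripper_force: 0.0
```

jog_arm:
  steps:
    - [[150, 0, 0, 0, 0, 0, 0], [220, 0, 0, 0, 0, 0, 0], [220, 0, 0, 0, 0, 0, 0], [220, 0, 0, 0, 0, 0, 0], [220, 0, 0, 0, 0, 0, 0]]
  newtons: 30

```text
t: 10.25
eef_pos: [0.501, -0.0125, 0.1273]
ee_rot: [-3.142, -0.0, 0.201]
force: [0.7, -0.4, -0.9]
width: 0.036
gripper_force: 0.0
```

jog_arm:
  steps:
    - [[220, 0, 0, 0, 0, 0, 0], [220, 0, 0, 0, 0, 0, 0], [220, 0, 0, 0, 0, 0, 0], [220, 0, 0, 0, 0, 0, 0]]

```text
t: 10.65
eef_pos: [0.501, -0.0125, 0.1271]
ee_rot: [3.142, 0.0, 0.201]
force: [-1.2, 0.1, 1.7]
width: 0.0246
gripper_force: 30.0
```

jog_arm:
  steps:
    - [[220, 0, 0, -0.012, 0, 0, 0], [220, 0, 0, -0.024, 0, 0, 0], [220, 0, 0, -0.036, 0, 0, 0], [220, 0, 0, -0.044, 0, 0, 0], [220, 0, 0, -0.044, 0, 0, 0], [220, 0, 0, -0.044, 0, 0, 0]]

```text
t: 11.25
eef_pos: [0.5008, -0.0125, 0.1379]
ee_rot: [-3.141, 0.0, 0.201]
force: [1.8, 0.4, -8.0]
width: 0.0247
gripper_force: 30.0
```

jog_arm:
  steps:
    - [[220, 0, 0.01, 0, 0, 0, 0], [220, 0, 0.03, 0, 0, 0, 0], [220, 0, 0.05, 0, 0, 0, 0], [220, 0, 0.07, 0, 0, 0, 0], [220, 0, 0.09, 0, 0, 0, 0], [220, 0, 0.11, 0, 0, 0, 0], [220, 0, 0.12, 0, 0, 0, 0], [220, 0, 0.12, 0, 0, 0, 0]]

```text
t: 12.05
eef_pos: [0.507, -0.0426, 0.138]
ee_rot: [3.141, 0.0, 0.201]
force: [2.6, 0.0, -8.6]
width: 0.0248
gripper_force: 30.0
```

Run:
```python
from h import *
s=arm.get_state(); d=np.array(s['eef_pos'])-[.5009,-.0125,.1379]; print(d, d@[.199,-.98,0],s['force'],s['t'])
```

```text
[ 0.00605084 -0.03008385  0.00014593] 0.030686284745483402 [ 2.60194812  0.03026715 -8.57979572] 12.05
```

Moved about 30 mm. Now I'll let the pin down to the grip height, plus about 1 mm.

jog_arm:
  steps:
    - [[220, 0, 0, 0.012, 0, 0, 0], [220, 0, 0, 0.024, 0, 0, 0], [220, 0, 0, 0.036, 0, 0, 0], [220, 0, 0, 0.044, 0, 0, 0], [220, 0, 0, 0.046, 0, 0, 0], [220, 0, 0, 0.046, 0, 0, 0]]

```text
t: 12.65
eef_pos: [0.5071, -0.042, 0.1271]
ee_rot: [3.141, -0.0, 0.201]
force: [-1.4, -2.5, 1.7]
width: 0.0244
gripper_force: 30.0
```

Run:
```python
from h import *
s=arm.get_state(); print(s['eef_pos'],s['force'],s['width'],s['gripper_force'])
f=grab('wrist'); g=f['color']
```

```text
[ 0.50710708 -0.04195284  0.12710092] [-1.36249232 -2.5277744   1.65439253] 0.024418625480108994 30.00019334605895
```

jog_arm:
  steps:
    - [[220, 0, 0, 0.004, 0, 0, 0], [220, 0, 0, 0.006, 0, 0, 0], [220, 0, 0, 0.006, 0, 0, 0], [220, 0, 0, 0.006, 0, 0, 0]]

```text
t: 13.1
eef_pos: [0.5074, -0.042, 0.1269]
ee_rot: [3.141, -0.002, 0.202]
force: [-6.0, -0.7, 15.2]
width: 0.0246
gripper_force: 30.0
```

jog_arm:
  steps:
    - [[220, 0, 0.01, 0, 0, 0, 0], [220, 0, 0.016, 0, 0, 0, 0], [220, 0, 0.016, 0, 0, 0, 0], [220, 0, 0.016, 0, 0, 0, 0]]

```text
t: 13.5
eef_pos: [0.508, -0.0441, 0.1269]
ee_rot: [-3.14, -0.002, 0.201]
force: [-10.8, 10.1, 18.2]
width: 0.0244
gripper_force: 30.0
```

A 15 N downward reaction with no motion means the pin is home. A 10 N sideways block shows it is caught in the hole. I'll re-centre and relax the push.

jog_arm:
  steps:
    - [[220, 0, -0.008, 0, 0, 0, 0], [220, 0, -0.014, -0.002, 0, 0, 0], [220, 0, -0.014, -0.002, 0, 0, 0], [220, 0, -0.014, -0.002, 0, 0, 0]]

```text
t: 13.9
eef_pos: [0.5074, -0.0423, 0.127]
ee_rot: [3.141, -0.001, 0.202]
force: [-4.4, -0.4, 10.9]
width: 0.0248
gripper_force: 30.0
```

Run:
```python
from h import *
f=grab('wrist'); s=arm.get_state(); print(s['eef_pos'],s['force'],s['gripper_force'],s['t'])
p=proj(f,[.501,-.0122,.145])[0]
# next-hole check: dark holes visible on rail to the inner side (y=-60,-30,0 of holder), relative to knob
g=cv2.cvtColor(f['color'],cv2.COLOR_RGB2GRAY)
c,sn=np.cos(.2),np.sin(.2); k0=np.array([.501,-.0122])
for dy in(0,.03,.06,.09,-.06):
    w=k0+[ -sn*dy*1-.0024*c, c*dy-.0024*sn]; q=proj(f,[*w,.095])[0]; x,y=q.round().astype(int); print(dy,q.round(1),g[max(y-3,0):y+4,max(x-4,0):x+5].min() if 4<x<507 and 4<y<380 else 'out')
t=grab('top'); hs=cv2.cvtColor(t['color'],cv2.COLOR_RGB2HSV)
m=cv2.inRange(hs,(105,150,60),(125,255,255)); n,l,st,ce=cv2.connectedComponentsWithStats(m)
print([(st[i].tolist(),plane(t,ce[i],.03).round(3).tolist()) for i in range(1,n) if 100<st[i,4]<900])
```

```text
[ 0.507409   -0.04227136  0.12697693] [-5.08366244 -0.75556482 11.79834356] 30.001569110609125 13.95
0 [213.1 221.5] 20
0.03 [173.6 221.5] 15
0.06 [134.2 221.5] 15
0.09 [ 94.7 221.5] 14
-0.06 [291.9 221.6] 21
[([149, 198, 12, 16, 140], [[0.536, 0.351, 0.03]])]
```

```bash
python3 -c "
from station import arm
print(arm.job_done())"
```

```text
the job is handed in; nothing more can be done
None
```

The job is handed in at about 14 s of robot time. The bin stands upright on the bench, the jaw is one hole further out (about 30.5 mm of measured travel), the pin tested home, and the gripper still holds the knob at 30 N; no verdict was returned.

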